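# Set out the syringes in the rack by size

### The job

Set the four empty syringes out in the white rack in order of size, one to a lane: the smallest in the end lane beside the tray of vials, the largest in the end lane farthest from it. Each lies down in the notches of both ribs, the middle of its barrel midway between the ribs and its capped nozzle pointing away from the robot. Do not push the kidney dish, the small steel bowl or the tape roll about.

Things in the scene. Friction and masses are not known exactly. Their poses are not given: they have to be found in the camera images.
- syringe_5: The smallest empty syringe, lying flat: clear barrel 13.5 mm diameter, 66 mm long, orange plunger (pushed home) and nozzle cap, flange 24 mm wide at the rear. Origin: on the barrel's axis, mid-length (6.75 mm above the table at the start). x along the barrel to the nozzle, z up. Cap ends 50 mm ahead, thumb rest 48 mm behind. About 12 g; grip across the barrel.
- syringe_10: The second smallest empty syringe, lying flat: clear barrel 17.0 mm diameter, 82 mm long, green plunger (pushed home) and nozzle cap, flange 30 mm wide at the rear. Origin: on the barrel's axis, mid-length (8.50 mm above the table at the start). x along the barrel to the nozzle, z up. Cap ends 58 mm ahead, thumb rest 56 mm behind. About 18 g; grip across the barrel.
- syringe_30: The second largest empty syringe, lying flat: clear barrel 24.0 mm diameter, 100 mm long, yellow plunger (pushed home) and nozzle cap, flange 38 mm wide at the rear. Origin: on the barrel's axis, mid-length (12.00 mm above the table at the start). x along the barrel to the nozzle, z up. Cap ends 67 mm ahead, thumb rest 64 mm behind. About 35 g; grip across the barrel.
- syringe_50: The largest empty syringe, lying flat: clear barrel 30.5 mm diameter, 122 mm long, white plunger (pushed home) and nozzle cap, flange 48 mm wide at the rear. Origin: on the barrel's axis, mid-length (15.25 mm above the table at the start). x along the barrel to the nozzle, z up. Cap ends 78 mm ahead, thumb rest 76 mm behind. About 60 g; grip across the barrel.
- rack: White fixed rack, 250 (y) x 100 mm. Origin: under the middle of the edge nearest the robot; x away from the robot, y left. Two 5 mm ribs along y at x = 29 and 71, 32 high, each with 90-degree V notches (32 wide, bottom at z = 16) at y = 90, 30, -30, -90: four equal lanes, middle at x = 50. A syringe lies along x in both ribs; seated axis z = 25.5, 28.0, 33.0, 37.6 mm, smallest to largest. End cheeks 32 high.
- vial_tray: Steel tray 150 x 100 mm, 22 mm high, holding six amber vials with green caps (59 mm high in all), fixed; it stands beside one end of the rack, left or right (a kidney dish stands at the other end). Origin: underside centre.
- kidney_dish: Loose empty steel kidney dish, 175 x 93 mm, 34 mm high, beside the other end of the rack; leave alone. Origin: underside, about the middle.
- gallipot: Loose small empty steel bowl, 72 mm across the rim, 38 mm high, standing among the syringes; leave alone. Origin: underside centre.
- tape_roll: Loose roll of cream-coloured tape lying flat, 64 mm across, 25 mm high, among the syringes; leave alone. Origin: underside centre.
Mind the look-alikes: they are no part of the job. Leave any red look-alike of the syringe_30 alone. What is shaped like the syringe_10 but blue is not meant.

How it is judged:
By the outcome, as a careful person would: the job done as asked, in the order asked, and still so for the second after the job is handed in, with the robot touching nothing.
It also fails if it takes over 99 s, if anything falls off the work surface, if the arm or the gripper's body presses on something with over 40 N, if the wrist force passes 120 N, or if a joint passes its speed limit or range.

### The arm

A 7-joint arm with a two-finger parallel gripper is mounted at the origin on the work surface. World frame = base frame: x ahead of the robot, y to its left, z up, the work surface at z = 0. Lengths are in m, angles in rad, forces in N, time in s.
With the tool pointing down it reaches from about 0.425 to 0.925 m from the base axis. Payload 6.8 kg.
Tool frame: the origin (TCP) lies between the finger pads; the fingertips stand 17 mm ahead of it and the grasp point (between the pads) lies 2 mm behind it; z points along the fingers, y is the direction in which the jaws open and shut (so a half turn about z gives the same grasp; the last joint's range is limited). The gripper opens to 85 mm and grips with 20 to 120 N. Pads are 22 mm wide; open, the fingers measure 114 mm over their backs; the gripper's body (76 mm by 85 mm) begins 54 mm behind the grasp point. The pads swing forward as they close: fully open they stand 13 mm farther back than shut.
Start: joints at [-1.438, 0.477, 0.022, 1.555, -0.011, 1.109, -0.083], TCP at [0.161, 0.656, 0.248] pointing down, gripper open.
Joint ranges: [-2.96, 2.96], [-0.34, 2.1], [-1.41, 1.46], [0.24, 2.44], [-1.37, 4.51], [0.17, 1.92], [-2.96, 2.96]. Speed limits (rad/s): [2.39, 2.39, 3.14, 3.14, 3.14, 3.14, 3.14].

### API

Orientations are given as a unit quaternion [w, x, y, z].
In Python, from station import bot gives the robot as it stands. The module is installed in compiled form; this text tells all that it offers.
- The arm moves only by the tool carry_out, never from a script. Its argument "moves" is a list of rows, each a list of 3 entries, a list of its own where there are three numbers: the turn, a rotation vector about the tool's x, y, z in degrees, then the shift along the tool's x, y, z in cm, then the finger opening in cm, from 0 to 8.54. A call has 1 to 5 rows; each row is the pose to reach, as a shift and turn from the pose commanded when the call began, along the tool's axes at that moment; what a row does not reach only later rows make up. A row lasts 1/8 s, in which the tool goes at most 62.5 mm and 10.7 degrees, less where a joint would pass 70% of its speed; a pose out of reach is approached as far as the arm can. A call with a gripper value outside its range is refused whole. The fingers move at their own pace and stop on an object; "newtons" is the grip in N (left out, the last holds). Time passes only in rows, so rows that repeat a pose let the fingers close. It gives the time, the measured TCP pose, the force and the opening at its end, in the units of the state.
- bot.get_obs(): the state, without advancing time (a new reading comes with each control period).
- bot.read_camera(name): name is "side" or "top"; returns the picture (480x640x3 uint8, red, green, blue); there is no depth.
- bot.camera_info(name): a dict with "vertical_fov" (degrees; the focal length in pixels is half the picture's height over the tangent of half this angle, whatever the lens; pixels are square), "cx", "cy" (the principal point, pixels), "position" and "attitude" of the camera in the world. Camera axes: x right, y up, looking along -z (the intrinsics and any distortion apply to the point x, -y, -z); pixel columns grow to the right and rows downward; lengths in m; the calibration is good to about 2 mm. A picture is of the moment at which its call begins. camera_info takes no time and is no camera call.
- bot.hand_in(): hands the job in, once; it reports no verdict.
Trained networks look in the newest picture that a camera, given by its name, has taken for a name from the list of things; names that differ only in an ending like _2 or _b are one class to them, and where a whole thing is asked for, a point or a joint stands for the part that bears it (a point fixed in the world has none). Each returns a list of dicts, best first, with "score" (0 to 1); they miss things now and then, are a little off and sometimes report something else, mostly with a low value. They report only what shows in the picture. A call takes as long as a camera call. They do not tell look-alikes from the thing itself.
- bot.silhouettes(label, camera): "region" (480x640 bool, what is visible of it) and "location" ([column, row] in pixels, amid what is visible of it).
The state is a dict: "t": time; "q": joint angles; "joint_vel": joint speeds; "joint_torque": joint torques, N m; "eef_pos": TCP position; "tool_rot": TCP orientation; "contact_force": force on the tool from outside, world axes, zero at the start; "torque": the same for the moment, N m; "gripper_width": opening from 0.0 (shut) to 1.0 (fully open).
Only numpy, scipy, OpenCV 4.12 (cv2) and the standard library are available. Lean on these libraries where they do the work, as an engineer would, in place of code of your own. Each camera call takes 0.05 s, during which the arm holds its last target. There are 200 camera calls.

## Working session

There is one attempt and no reset: what is moved stays moved. The work goes in short steps, Python scripts to look and compute and a tool call to move; the robot and the scene stay as the last step left them, time stands still between calls to the robot, and variables do not carry over. Pictures are saved under pics/ and viewed, about 12 in all and at most 16, crops included, and the job is handed in when it is done.

Besides the shell and the picture viewer there is one more tool, called as name(argument=value, ...), one argument or row to a line, values as JSON. carry_out: Moves the arm, as the interface text tells. Its arguments: {"type":"object","properties":{"moves":{"type":"array"},"newtons":{"type":"number"}},"required":["moves"]}

```bash
mkdir -p pics; python3 - <<'E'
from station import bot
import cv2
for c in ("top","side"):
    print(c,bot.camera_info(c))
    cv2.imwrite(f"pics/{c}0.png",bot.read_camera(c)[:,:,::-1])
print(bot.get_obs())
E
```

```text
top {'vertical_fov': 47.43442224393006, 'cx': 325.799623644892, 'cy': 234.3391254462074, 'position': array([ 0.35936056, -0.01619726,  1.04571629]), 'attitude': array([ 0.712752  ,  0.03065563, -0.02632973, -0.70025107])}
side {'vertical_fov': 52.73867347833697, 'cx': 317.4292590034619, 'cy': 233.04509797147634, 'position': array([ 0.21275811, -0.67515741,  0.66767247]), 'attitude': array([ 0.89061986,  0.41816151, -0.06913322, -0.16479629])}
{'t': 0.1, 'q': array([-1.43814149,  0.47771461,  0.022342  ,  1.55632046, -0.0114823 ,
        1.109279  , -0.08309682]), 'joint_vel': array([-1.03052908e-03, -9.15542257e-04,  1.07895087e-03, -2.25644913e-03,
        7.15768527e-04,  6.40268335e-05,  9.98899299e-04]), 'joint_torque': array([ 3.74292140e-03, -5.97761929e+01,  1.61342751e+00, -2.81957138e+01,
        1.28118010e-02,  5.02465366e-03,  3.58754085e-05]), 'eef_pos': array([0.16083999, 0.65505942, 0.24743836]), 'tool_rot': array([-3.05314934e-05,  1.20070974e-01,  9.92764991e-01, -7.96001578e-04]), 'contact_force': array([-0.34241824, -0.3548069 , -0.62892513]), 'torque': array([-0.04906296, -0.04356719, -0.00334075]), 'gripper_width': 0.9963593760449306}
```

View pics/top0.png

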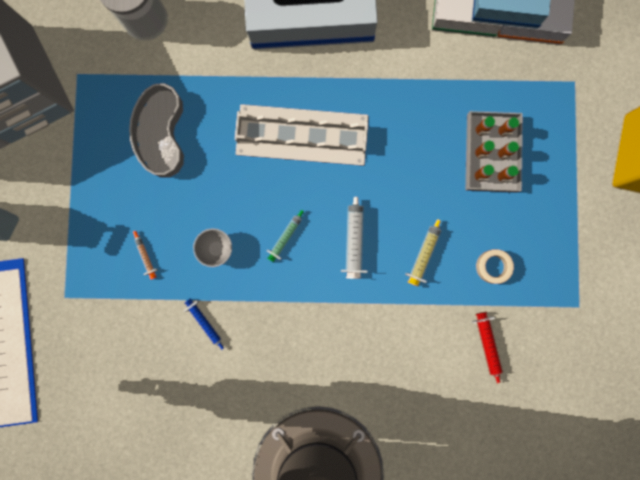

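View pics/side0.png

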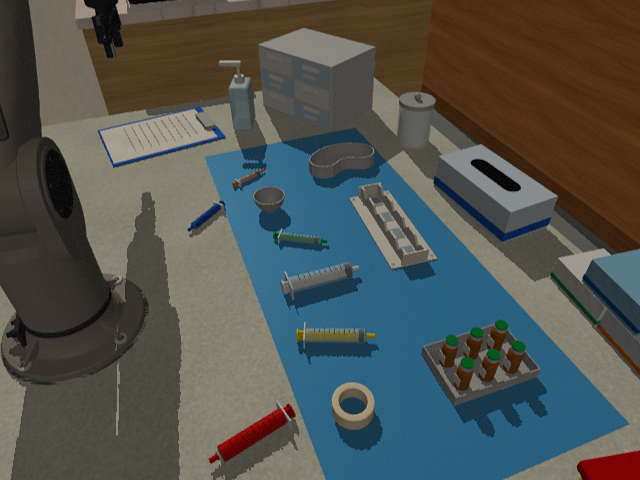

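```bash
cat > h.py <<'E'
from station import bot
import numpy as np, cv2
from scipy.spatial.transform import Rotation as R
def cam(c):
    i=bot.camera_info(c); f=240/np.tan(np.radians(i['vertical_fov']/2))
    a=i['attitude']; return f,i['cx'],i['cy'],np.array(i['position']),R.from_quat([a[1],a[2],a[3],a[0]]).as_matrix()
def back(c,uv,z):
    f,cx,cy,p,M=cam(c); uv=np.atleast_2d(uv).astype(float)
    d=np.c_[(uv[:,0]-cx)/f,-(uv[:,1]-cy)/f,-np.ones(len(uv))]@M.T
    return p+d*((z-p[2])/d[:,2])[:,None]
def proj(c,X):
    f,cx,cy,p,M=cam(c); v=(np.atleast_2d(X)-p)@M
    return np.c_[cx+f*v[:,0]/-v[:,2],cy-f*v[:,1]/-v[:,2]]
S={'syringe_5':.00675,'syringe_10':.0085,'syringe_30':.012,'syringe_50':.01525}
E
python3 - <<'E'
from h import *
im=bot.read_camera('top'); bot.read_camera('side')
for c in ('top','side'):
  for n in list(S)+['rack','gallipot','tape_roll']:
    for d in bot.silhouettes(n,c)[:3]:
        if d['score']<.3: continue
        m=d['region']; uv=np.argwhere(m)[:,::-1]
        z=S.get(n,.03 if n=='rack' else .02)
        P=back(c,uv,z)[:,:2]
        r=cv2.minAreaRect((P*1000).astype(np.float32))
        ctr=np.array(r[0]); mean=P.mean(0)
        u=np.linalg.svd(P-mean,full_matrices=False)[2][0]
        t=(P-mean)@u; w=[ (np.ptp(((P-mean)@[-u[1],u[0]])[(t>a)&(t<a+.012)])*1000).round(0) for a in (t.min(),t.max()-.012)]
        print(c,n,round(d['score'],2),np.round(d['location']),'ctr',ctr.round(1),'wh',np.round(r[1],1),'yaw',np.degrees(np.arctan2(u[1],u[0])).round(1),'endw',w, 'ext',((mean+u*t.min())*1000).round(),((mean+u*t.max())*1000).round())
a=cv2.resize(im[190:320,120:280],None,fx=4,fy=4,interpolation=2)
b=cv2.resize(im[95:175,225:385],None,fx=4,fy=4,interpolation=2)
o=np.vstack([a,b])[:,:,::-1]; o=cv2.resize(o,None,fx=.71,fy=.71); cv2.imwrite('pics/c1.png',o); print(o.shape)
E
```

```text
top syringe_5 0.93 [145. 257.] ctr [398.7 335.4] wh [95.7 19.1] yaw -155.6 endw [np.float64(6.0), np.float64(14.0)] ext [442. 357.] [354. 318.]
top syringe_5 0.93 [424. 256.] ctr [ 412.3 -197.9] wh [ 26.2 125.3] yaw 157.9 endw [np.float64(14.0), np.float64(23.0)] ext [ 470. -222.] [ 354. -175.]
top syringe_5 0.92 [203. 323.] ctr [272.4 214.9] wh [113.   30.5] yaw -141.3 endw [np.float64(16.0), np.float64(10.0)] ext [314. 253.] [226. 182.]
top syringe_10 0.93 [145. 257.] ctr [398.6 334.8] wh [95.5 19.1] yaw -155.6 endw [np.float64(6.0), np.float64(14.0)] ext [441. 357.] [354. 317.]
top syringe_10 0.93 [424. 256.] ctr [ 412.2 -197.6] wh [ 26.1 125.1] yaw 157.9 endw [np.float64(14.0), np.float64(23.0)] ext [ 470. -222.] [ 354. -175.]
top syringe_10 0.92 [203. 323.] ctr [272.6 214.5] wh [112.8  30.5] yaw -141.3 endw [np.float64(16.0), np.float64(10.0)] ext [314. 253.] [226. 182.]
top syringe_30 0.93 [145. 257.] ctr [398.5 333.7] wh [95.2 19. ] yaw -155.6 endw [np.float64(6.0), np.float64(14.0)] ext [441. 355.] [354. 316.]
top syringe_30 0.93 [424. 256.] ctr [ 412.1 -197. ] wh [ 26.  124.
[... 2815 characters left out ...]
 wh [157.3  60.8] yaw 178.6 endw [np.float64(22.0), np.float64(41.0)] ext [517. -66.] [359. -62.]
side syringe_50 0.92 [298. 239.] ctr [435.4  56.9] wh [ 29.8 111.2] yaw -32.7 endw [np.float64(23.0), np.float64(13.0)] ext [390.  88.] [483.  28.]
side rack 0.88 [392. 230.] ctr [623.7  27.2] wh [280.9 102.2] yaw -95.1 endw [np.float64(54.0), np.float64(94.0)] ext [636. 167.] [ 610. -113.]
side gallipot 0.59 [271. 200.] ctr [419.5 208.4] wh [72.1 95.6] yaw -107.2 endw [np.float64(52.0), np.float64(31.0)] ext [431. 256.] [402. 162.]
side tape_roll 0.67 [355. 396.] ctr [ 386.6 -331.8] wh [76.9 63.5] yaw -118.2 endw [np.float64(45.0), np.float64(45.0)] ext [ 405. -297.] [ 368. -366.]
(596, 454, 3)
```

View pics/c1.png

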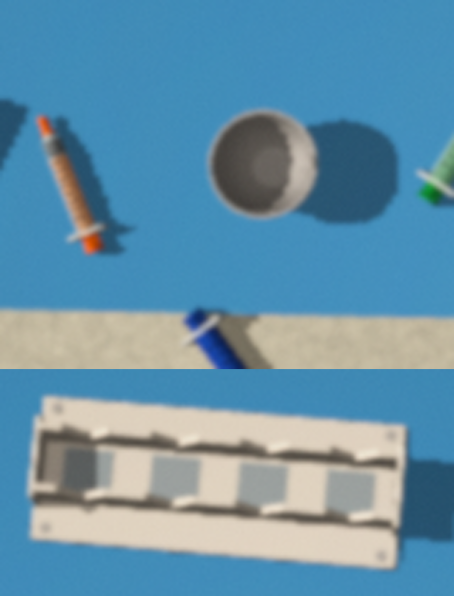

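```bash
python3 - <<'E'
from h import *
im=bot.read_camera('top'); sd=bot.read_camera('side')
ds=bot.silhouettes('syringe_5','top')
for n,loc,L in (('syringe_5',(145,257),98),('syringe_10',(286,237),114),('syringe_30',(424,256),131),('syringe_50',(354,240),154)):
    for d in ds:
        if np.hypot(*(np.array(d['location'])-loc))<15:
            P=back('top',np.argwhere(d['region'])[:,::-1],S[n])[:,:2]; m=P.mean(0)
            u=np.linalg.svd(P-m,full_matrices=False)[2][0]; u*=np.sign(u[0]); t=(P-m)@u
            # axis refit with slice mid-lines
            k=[(a,np.median(t[(t>a)&(t<a+.01)]),) for a in np.arange(t.min(),t.max()-.01,.01)]
            e=m+u*(t.min()+t.max())/2
            print(n,round(d['score'],2),'mid',(e*1000).round(1),'len',(np.ptp(t)*1000).round(),L,'yaw',np.degrees(np.arctan2(u[1],u[0])).round(1))
c=np.array([(30,538),(397,568),(406,425),(42,397)],float)
uv=np.c_[225+c[:,0]/2.84,95+(c[:,1]-369)/2.84]
P=back('top',uv,.004)[:,:2]*1000; print(P.round(1), P.mean(0))
np.save('rk.npy',P)
yaw=np.arctan2(*( -(P[0]+P[3]-P[1]-P[2])[0], (P[0]+P[3]-P[1]-P[2])[1])); print('yaw',np.degrees(yaw))
C=P.mean(0)/1000; Rm=np.array([[np.cos(yaw),-np.sin(yaw)],[np.sin(yaw),np.cos(yaw)]])
outs=[]
for cn,i,(r0,r1,c0,c1) in (('top',im,(95,175,225,385)),('side',sd,(170,280,340,450))):
    o=cv2.resize(i[r0:r1,c0:c1,::-1],None,fx=4.5,fy=4.5,interpolation=2).copy()
    for x in (29-2.5,29+2.5,71-2.5,71+2.5):
        q=[(-125,32)]
        for y in (-90,-30,30,90): q+=[(y-16,32),(y,16),(y+16,32)]
        q+=[(125,32)]
        X=np.array([[*(C+Rm@np.array([(x-50)/1000,y/1000])),z/1000] for y,z in q])
        p=(proj(cn,X)-[c0,r0])*4.5
        cv2.polylines(o,[p.round().astype(np.int32)],False,(0,0,255),1)
    outs.append(o)
w=max(o.shape[1] for o in outs)
o=np.vstack([np.pad(o,((0,0),(0,w-o.shape[1]),(0,0))) for o in outs]); o=cv2.resize(o,None,fx=.69,fy=.69); print(o.shape)
cv2.imwrite('pics/r1.png',o)
E
```

```text
syringe_5 0.86 mid [397.5 337.1] len 93.0 98 yaw 24.0
syringe_10 0.75 mid [439.3  67.5] len 113.0 114 yaw -32.2
syringe_30 0.61 mid [ 412.8 -198.2] len 131.0 131 yaw -21.3
syringe_50 0.62 mid [437.9 -63.1] len 154.0 154 yaw -0.5
[[595.6 168.5]
 [579.  -82. ]
 [678.5 -86.9]
 [694.1 163.4]] [636.79542659  40.74725248]
yaw -3.671426604150649
(590, 497, 3)
```

View pics/r1.png

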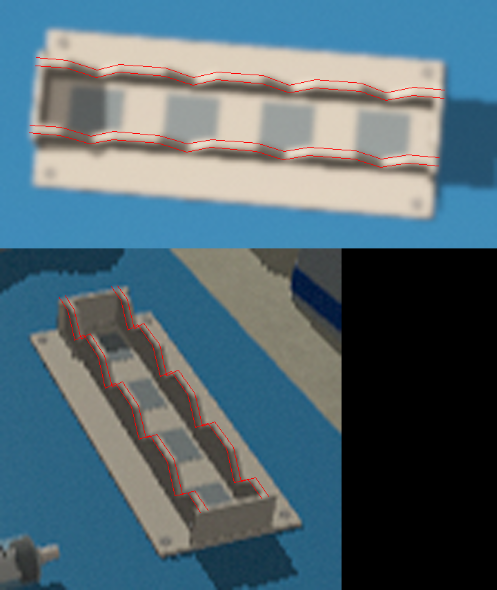

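```bash
cat >> h.py <<'E'
def plan(*tg):
    """targets (x,y,z mm, tool-x yaw deg), tool down; prints turn deg, shift cm from present pose"""
    o=bot.get_obs(); w,x,y,z=o['tool_rot']; T=R.from_quat([x,y,z,w]); p=o['eef_pos']
    print('t',round(o['t'],2),'pos',(p*1000).round(1),'yaw',T.as_matrix()[:2,0].round(3),'grip',round(o['gripper_width'],3),'F',o['contact_force'].round(1))
    for X,Y,Z,a in tg:
        G=R.from_euler('z',a,degrees=True)*R.from_euler('x',180,degrees=True)
        print((T.inv()*G).as_rotvec(degrees=True).round(1),(T.inv().apply(np.array([X,Y,Z])/1000-p)*100).round(2))
E
python3 -c "
from h import *
plan((397,337,130,204),(397,337,20,204))"
```

```text
t 1.05 pos [161.  655.5 248.3] yaw [-0.971  0.239] grip 1.002 F [-0.3 -1.1  0.6]
[  0.   -0.  -37.8] [-30.52 -25.31  11.83]
[  0.   -0.  -37.8] [-30.52 -25.31  22.83]
```

carry_out(
  moves=[
    [[0,0,-37.8],[-30.5,-25.3,11.8],4.0],
    [[0,0,-37.8],[-30.5,-25.3,11.8],4.0],
    [[0,0,-37.8],[-30.5,-25.3,11.8],4.0],
    [[0,0,-37.8],[-30.5,-25.3,11.8],4.0],
    [[0,0,-37.8],[-30.5,-25.3,11.8],4.0],
  ],
  newtons=25,
)

```text
t: 1.68
eef_pos: [0.3404, 0.4133, 0.1589]
tool_rot: [0.0, -0.208, 0.978, 0.0]
contact_force: [1.1, 0.8, -0.6]
gripper_width: 0.466
```

```bash
python3 -c "
from h import *
plan((397,337,130,204),(397,337,20,204))"
```

```text
t 1.68 pos [340.4 413.3 158.9] yaw [-0.913 -0.408] grip 0.466 F [ 1.1  0.8 -0.6]
[0.  0.  0.1] [-2.05 -9.28  2.89]
[0.  0.  0.1] [-2.04 -9.28 13.89]
```

carry_out(
  moves=[
    [[0,0,0],[-2.0,-9.3,2.9],4.0],
    [[0,0,0],[-2.0,-9.3,2.9],4.0],
    [[0,0,0],[-2.0,-9.3,2.9],4.0],
    [[0,0,0],[-2.0,-9.3,2.9],4.0],
  ],
)

```text
t: 2.17
eef_pos: [0.3951, 0.3391, 0.1305]
tool_rot: [0.0, -0.208, 0.978, 0.001]
contact_force: [-0.3, 0.8, -0.3]
gripper_width: 0.465
```

```bash
python3 - <<'E'
from h import *
im=bot.read_camera('top');cv2.imwrite('pics/a1.png',cv2.resize(im[180:310,60:260,::-1],None,fx=3,fy=3))
plan((397,337,20,204))
E
```

```text
t 2.23 pos [394.8 339.6 130.5] yaw [-0.913 -0.408] grip 0.469 F [-0.8  0.1  1.6]
[0.1 0.  0.1] [-0.09 -0.34 11.05]
```

View pics/a1.png

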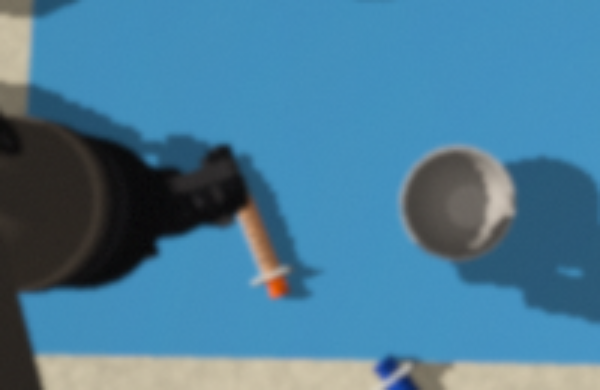

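carry_out(
  moves=[
    [[0,0,0],[-0.1,-0.3,6],4.0],
    [[0,0,0],[-0.1,-0.3,11.0],4.0],
    [[0,0,0],[-0.1,-0.3,11.0],4.0],
    [[0,0,0],[-0.1,-0.3,11.0],4.0],
    [[0,0,0],[-0.1,-0.3,11.0],0.8],
  ],
)

```text
t: 2.85
eef_pos: [0.3972, 0.3367, 0.0208]
tool_rot: [0.0, -0.209, 0.978, 0.0]
contact_force: [-0.5, 0.6, -0.6]
gripper_width: 0.265
```

carry_out(
  moves=[
    [[0,0,0],[0,0,0],0.8],
    [[0,0,0],[0,0,0],0.8],
    [[0,0,0],[0,0,0],0.8],
    [[0,0,0],[0,0,0],0.8],
  ],
)

```text
t: 3.35
eef_pos: [0.3975, 0.3364, 0.0208]
tool_rot: [0.0, -0.208, 0.978, 0.001]
contact_force: [-2.1, -0.1, 7.1]
gripper_width: 0.143
```

carry_out(
  moves=[
    [[0,0,0],[0,0,-5],0.8],
    [[0,0,0],[0,0,-10],0.8],
    [[0,0,0],[0,0,-10],0.8],
    [[0,0,0],[0,0,-10],0.8],
  ],
)

```text
t: 3.85
eef_pos: [0.3973, 0.3353, 0.1199]
tool_rot: [-0.0, -0.208, 0.978, -0.0]
contact_force: [0.0, 0.4, 0.2]
gripper_width: 0.14
```

```bash
python3 - <<'E'
from h import *
plan((631,-49,120,176.3),(631,-49,40,176.3))
E
```

```text
t 3.85 pos [397.3 335.3 119.9] yaw [-0.914 -0.407] grip 0.14 F [0.  0.4 0.2]
[-0.  -0.  27.7] [ -5.72 -44.61  -0.  ]
[-0.  -0.  27.7] [ -5.73 -44.61   8.  ]
```

carry_out(
  moves=[
    [[0,0,27.7],[-5.7,-44.6,0],0.8],
    [[0,0,27.7],[-5.7,-44.6,0],0.8],
    [[0,0,27.7],[-5.7,-44.6,0],0.8],
    [[0,0,27.7],[-5.7,-44.6,0],0.8],
    [[0,0,27.7],[-5.7,-44.6,0],0.8],
  ],
)

```text
t: 4.47
eef_pos: [0.5595, 0.0667, 0.1184]
tool_rot: [-0.001, 0.032, 0.999, -0.0]
contact_force: [0.3, 1.0, -0.2]
gripper_width: 0.142
```

```bash
python3 - <<'E'
from h import *
plan((631,-49,120,176.3),(631,-49,40,176.3))
E
```

```text
t 4.47 pos [559.5  66.7 118.4] yaw [-0.998  0.064] grip 0.142 F [ 0.3  1.  -0.2]
[-0.1 -0.2  0. ] [ -7.88 -11.09  -0.17]
[-0.1 -0.2  0. ] [ -7.9  -11.08   7.83]
```

carry_out(
  moves=[
    [[0,0,0],[-7.9,-11.1,-0.2],0.8],
    [[0,0,0],[-7.9,-11.1,-0.2],0.8],
    [[0,0,0],[-7.9,-11.1,-0.2],0.8],
    [[0,0,0],[-7.9,-11.1,-0.2],0.8],
    [[0,0,0],[-7.9,-11.1,-0.2],0.8],
  ],
)

```text
t: 5.1
eef_pos: [0.6303, -0.0449, 0.121]
tool_rot: [-0.001, 0.031, 1.0, 0.001]
contact_force: [0.5, 0.0, -1.2]
gripper_width: 0.145
```

```bash
python3 - <<'E'
from h import *
im=bot.read_camera('top');sd=bot.read_camera('side')
o=np.hstack([cv2.resize(im[70:190,250:430,::-1],(540,360)),cv2.resize(sd[110:260,340:440,::-1],(240,360))])
cv2.imwrite('pics/a2.png',o)
plan((631,-49,40,176.3))
E
```

```text
t 5.2 pos [630.7 -44.9 121.7] yaw [-0.998  0.062] grip 0.142 F [-0.1 -0.   0.4]
[ 0.  -0.1  0.2] [-0.07 -0.41  8.17]
```

View pics/a2.png

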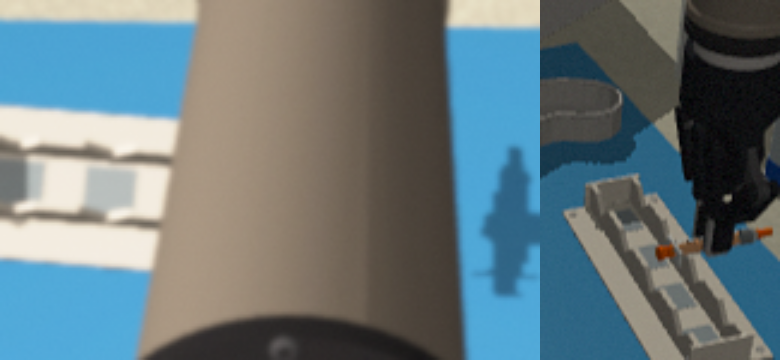

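```bash
python3 - <<'E'
from h import *
uv=np.array([(340+(x-540)/2.4,110+y/2.4) for x,y in ((655,253),(773,231))])
P=back('side',uv,.1077)[:,:2]*1000; print(P,np.linalg.norm(P[1]-P[0]),P.mean(0))
t=np.radians(-3.7);u=np.array([np.cos(t),np.sin(t)])
for k in (50,-48): print(k, proj('side',np.r_[np.array([630.7,-44.9])+u*k,107.7]/1000), uv)
E
```

```text
[[582.34563159 -44.4310649 ]
 [682.96113099 -53.46236218]] 101.02001312189253 [632.65338129 -48.94671354]
50 [[434.54834221 204.98305454]] [[387.91666667 215.41666667]
 [437.08333333 206.25      ]]
-48 [[387.49665391 214.56781523]] [[387.91666667 215.41666667]
 [437.08333333 206.25      ]]
```

carry_out(
  moves=[
    [[0,0,0],[0,-0.4,2],0.8],
    [[0,0,0],[0,-0.4,5],0.8],
    [[0,0,0],[0,-0.4,7],0.8],
    [[0,0,0],[0,-0.4,8.0],0.8],
    [[0,0,0],[0,-0.4,8.0],0.8],
  ],
)

```text
t: 5.82
eef_pos: [0.6311, -0.0489, 0.0416]
tool_rot: [-0.0, 0.031, 1.0, 0.001]
contact_force: [-1.4, 4.1, 2.5]
gripper_width: 0.143
```

carry_out(
  moves=[
    [[0,0,0],[0,0,0],0.8],
    [[0,0,0],[0,0,0],0.8],
  ],
)

```text
t: 6.08
eef_pos: [0.6313, -0.0497, 0.0423]
tool_rot: [0.0, 0.032, 0.999, 0.001]
contact_force: [-0.9, 4.0, 0.8]
gripper_width: 0.138
```

```bash
python3 - <<'E'
from h import *
plan((631,-49,40,176.3))
E
```

```text
t 6.08 pos [631.3 -49.7  42.3] yaw [-0.998  0.063] grip 0.138 F [-0.9  4.   0.8]
[0.1 0.  0.1] [0.03 0.07 0.23]
```

carry_out(
  moves=[
    [[0,0,0],[0,0.2,0],0.8],
    [[0,0,0],[0,0.2,0.2],0.8],
    [[0,0,0],[0,0.2,0.2],0.8],
    [[0,0,0],[0,0.2,0.2],0.8],
  ],
)

```text
t: 6.58
eef_pos: [0.632, -0.0483, 0.0409]
tool_rot: [0.001, 0.032, 0.999, 0.001]
contact_force: [-1.3, 5.5, 4.5]
gripper_width: 0.141
```

carry_out(
  moves=[
    [[0,0,0],[0,0.2,0],0.8],
    [[0,0,0],[0,0.2,0],0.8],
    [[0,0,0],[0,0.2,0.1],0.8],
    [[0,0,0],[0,0.2,0.1],0.8],
  ],
)

```text
t: 7.08
eef_pos: [0.6321, -0.047, 0.0397]
tool_rot: [0.001, 0.032, 0.999, 0.0]
contact_force: [0.2, 2.1, 5.9]
gripper_width: 0.138
```

carry_out(
  moves=[
    [[0,0,0],[0,0,-0.1],2.8],
    [[0,0,0],[0,0,-0.1],2.8],
    [[0,0,0],[0,0,-0.1],2.8],
    [[0,0,0],[0,0,-4],2.8],
    [[0,0,0],[0,0,-9],2.8],
  ],
)

```text
t: 7.7
eef_pos: [0.6302, -0.0474, 0.1287]
tool_rot: [-0.002, 0.032, 0.999, -0.0]
contact_force: [0.9, -0.1, -0.1]
gripper_width: 0.329
```

```bash
python3 - <<'E'
from h import *
plan((411.5,-197.7,120,158.5))
E
```

```text
t 7.7 pos [630.2 -47.4 128.7] yaw [-0.998  0.065] grip 0.329 F [ 0.9 -0.1 -0.1]
[-0.1 -0.2 17.8] [ 20.85 -16.42   0.95]
```

Next the yellow one; the arm then clears the top view of the lane.

carry_out(
  moves=[
    [[0,0,17.8],[20.8,-16.4,1],4.8],
    [[0,0,17.8],[20.8,-16.4,1],4.8],
    [[0,0,17.8],[20.8,-16.4,1],4.8],
    [[0,0,17.8],[20.8,-16.4,1],4.8],
    [[0,0,17.8],[20.8,-16.4,1],4.8],
  ],
)

```text
t: 8.32
eef_pos: [0.409, -0.1997, 0.1188]
tool_rot: [-0.001, 0.189, 0.982, -0.0]
contact_force: [0.3, -0.9, 0.4]
gripper_width: 0.561
```

carry_out(
  moves=[
    [[0,0,0],[0,0,0],4.8],
    [[0,0,0],[0,0,0],4.8],
  ],
)

```text
t: 8.57
eef_pos: [0.4151, -0.1966, 0.1193]
tool_rot: [0.001, 0.186, 0.983, 0.0]
contact_force: [0.3, -0.1, 0.6]
gripper_width: 0.557
```

```bash
python3 - <<'E'
from h import *
im=bot.read_camera('top');sd=bot.read_camera('side')
o=np.hstack([cv2.resize(im[90:180,225:385,::-1],(480,270)),cv2.resize(sd[170:280,340:450,::-1],(270,270))])
cv2.imwrite('pics/a3.png',o)
plan((411.5,-197.7,22,158.5))
E
```

```text
t 8.68 pos [ 414.9 -196.5  119.1] yaw [-0.931  0.364] grip 0.566 F [-0.2  0.8 -0.2]
[0.  0.  0.2] [ 0.28 -0.24  9.71]
```

View pics/a3.png

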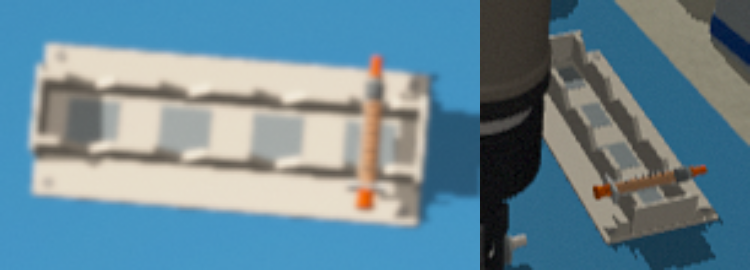

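```bash
python3 - <<'E'
from h import *
uv=np.array([(225+377/3,90+54/3),(225+365/3,90+210/3)])
P=back('top',uv,.0255)[:,:2]*1000; print(P,P.mean(0),np.linalg.norm(P[0]-P[1]))
E
```

```text
[[684.46556239 -52.33959504]
 [583.6559091  -46.20030998]] [634.06073574 -49.26995251] 100.99642081033902
```

carry_out(
  moves=[
    [[0,0,0],[0.3,-0.2,5],4.8],
    [[0,0,0],[0.3,-0.2,9.6],4.8],
    [[0,0,0],[0.3,-0.2,9.7],4.8],
    [[0,0,0],[0.3,-0.2,9.7],4.8],
    [[0,0,0],[0.3,-0.2,9.7],1.5],
  ],
)

```text
t: 9.3
eef_pos: [0.4113, -0.1985, 0.0237]
tool_rot: [0.002, 0.186, 0.982, -0.0]
contact_force: [-0.0, 1.2, 0.4]
gripper_width: 0.364
```

carry_out(
  moves=[
    [[0,0,0],[0,0,0],1.5],
    [[0,0,0],[0,0,0],1.5],
    [[0,0,0],[0,0,0],1.5],
    [[0,0,0],[0,0,0],1.5],
  ],
)

```text
t: 9.8
eef_pos: [0.4111, -0.1985, 0.0238]
tool_rot: [0.002, 0.187, 0.982, 0.0]
contact_force: [-0.5, 0.6, 6.8]
gripper_width: 0.267
```

carry_out(
  moves=[
    [[0,0,0],[0,0,-5],1.5],
    [[0,0,0],[0,0,-10],1.5],
    [[0,0,0],[0,0,-10],1.5],
    [[0,0,0],[0,0,-10],1.5],
  ],
)

```text
t: 10.3
eef_pos: [0.4098, -0.198, 0.1226]
tool_rot: [0.001, 0.186, 0.982, 0.0]
contact_force: [1.0, 0.5, -0.4]
gripper_width: 0.269
```

```bash
python3 - <<'E'
from h import *
plan((638,72.5,124,176.3))
E
```

```text
t 10.3 pos [ 409.8 -198.   122.6] yaw [-0.931  0.366] grip 0.269 F [ 1.   0.5 -0.4]
[  0.    0.1 -17.8] [-11.33  33.52  -0.1 ]
```

carry_out(
  moves=[
    [[0,0,-17.8],[-11.3,33.5,0],1.5],
    [[0,0,-17.8],[-11.3,33.5,0],1.5],
    [[0,0,-17.8],[-11.3,33.5,0],1.5],
    [[0,0,-17.8],[-11.3,33.5,0],1.5],
    [[0,0,-17.8],[-11.3,33.5,0],1.5],
  ],
)

```text
t: 10.92
eef_pos: [0.6113, 0.0422, 0.1204]
tool_rot: [-0.001, 0.032, 0.999, -0.0]
contact_force: [1.7, -0.7, -0.1]
gripper_width: 0.267
```

```bash
python3 - <<'E'
from h import *
plan((638,72.5,124,176.3))
E
```

```text
t 10.93 pos [611.3  42.2 120.4] yaw [-0.998  0.065] grip 0.267 F [ 1.7 -0.7 -0.1]
[-0.  -0.2 -0. ] [-2.47  3.2  -0.36]
```

carry_out(
  moves=[
    [[0,0,0],[-2.2,2.9,0],1.5],
    [[0,0,0],[-2.2,2.9,0],1.5],
    [[0,0,0],[-2.2,2.9,0],1.5],
    [[0,0,0],[-2.2,2.9,0],1.5],
  ],
)

```text
t: 11.42
eef_pos: [0.634, 0.0662, 0.1216]
tool_rot: [-0.001, 0.033, 0.999, -0.0]
contact_force: [0.3, 0.3, -0.4]
gripper_width: 0.267
```

```bash
python3 - <<'E'
from h import *
sd=bot.read_camera('side')
plan((638,72.5,46,176.3))
o=bot.get_obs()['eef_pos']; t=np.radians(-3.7);u=np.array([np.cos(t),np.sin(t)])
for d in bot.silhouettes('syringe_30','side'):
    uv=np.argwhere(d['region'])[:,::-1]; P=back('side',uv,o[2]-.0118)[:,:2]*1000
    k=(P-o[:2]*1000)@u; print(round(d['score'],2),np.round(d['location']),'along',k.min().round(),k.max().round())
E
```

```text
t 11.47 pos [634.2  66.5 121.9] yaw [-0.998  0.067] grip 0.264 F [ 0.1 -0.8  0.6]
[-0.  -0.1 -0.1] [-0.34  0.63  7.59]
0.95 [297. 236.] along -266.0 -180.0
0.86 [255. 438.] along -425.0 -316.0
0.8 [381. 178.] along -69.0 66.0
0.78 [207. 213.] along -409.0 -334.0
0.57 [405. 241.] along -87.0 -1.0
```

carry_out(
  moves=[
    [[0,0,0],[-0.5,0.6,2],1.5],
    [[0,0,0],[-0.5,0.6,5],1.5],
    [[0,0,0],[-0.5,0.6,7],1.5],
    [[0,0,0],[-0.5,0.6,7.6],1.5],
    [[0,0,0],[-0.5,0.6,7.6],1.5],
  ],
)

```text
t: 12.15
eef_pos: [0.6403, 0.0735, 0.0458]
tool_rot: [-0.0, 0.033, 0.999, -0.0]
contact_force: [1.0, 0.5, -0.5]
gripper_width: 0.269
```

carry_out(
  moves=[
    [[0,0,0],[0,0,0],1.5],
    [[0,0,0],[0,0,0],1.5],
  ],
)

```text
t: 12.4
eef_pos: [0.6408, 0.074, 0.0465]
tool_rot: [0.0, 0.032, 0.999, 0.0]
contact_force: [-0.3, -0.2, -0.3]
gripper_width: 0.271
```

carry_out(
  moves=[
    [[0,0,0],[0.1,-0.1,0.1],1.5],
    [[0,0,0],[0.1,-0.1,0.2],1.5],
    [[0,0,0],[0.1,-0.1,0.2],1.5],
    [[0,0,0],[0.1,-0.1,0.2],1.5],
  ],
)

```text
t: 12.9
eef_pos: [0.6394, 0.0729, 0.0447]
tool_rot: [0.0, 0.032, 0.999, 0.0]
contact_force: [-2.0, -0.2, 5.2]
gripper_width: 0.266
```

carry_out(
  moves=[
    [[0,0,0],[0,0,-0.1],3.8],
    [[0,0,0],[0,0,-0.1],3.8],
    [[0,0,0],[0,0,-0.1],3.8],
    [[0,0,0],[0,0,-4],3.8],
    [[0,0,0],[0,0,-9],3.8],
  ],
)

```text
t: 13.52
eef_pos: [0.6383, 0.0728, 0.1337]
tool_rot: [-0.002, 0.032, 0.999, -0.0]
contact_force: [0.1, 0.3, 0.7]
gripper_width: 0.446
```

```bash
python3 - <<'E'
from h import *
plan((438,68,125,147.8))
E
```

```text
t 13.53 pos [638.3  72.8 133.7] yaw [-0.998  0.064] grip 0.446 F [0.1 0.3 0.7]
[-0.1 -0.2 28.5] [19.95 -1.77  0.94]
```

carry_out(
  moves=[
    [[0,0,28.5],[19.9,-1.7,0.9],4.2],
    [[0,0,28.5],[19.9,-1.7,0.9],4.2],
    [[0,0,28.5],[19.9,-1.7,0.9],4.2],
    [[0,0,28.5],[19.9,-1.7,0.9],4.2],
    [[0,0,28.5],[19.9,-1.7,0.9],4.2],
  ],
)

```text
t: 14.15
eef_pos: [0.4399, 0.0691, 0.1255]
tool_rot: [0.0, 0.277, 0.961, 0.0]
contact_force: [0.3, 0.1, -0.3]
gripper_width: 0.493
```

carry_out(
  moves=[
    [[0,0,0],[0,0,0],4.2],
    [[0,0,0],[0,0,0],4.2],
    [[0,0,0],[0,0,0],4.2],
  ],
)

```text
t: 14.52
eef_pos: [0.4405, 0.0687, 0.1251]
tool_rot: [0.0, 0.277, 0.961, -0.0]
contact_force: [-0.8, 0.8, -0.1]
gripper_width: 0.489
```

```bash
python3 - <<'E'
from h import *
plan((438,68.5,21.5,147.8))
E
```

```text
t 14.53 pos [440.5  68.7 125.1] yaw [-0.846  0.533] grip 0.489 F [-0.8  0.8 -0.1]
[ 0.  0. -0.] [ 0.2  -0.15 10.36]
```

carry_out(
  moves=[
    [[0,0,0],[0.2,-0.1,5],4.2],
    [[0,0,0],[0.2,-0.1,10],4.2],
    [[0,0,0],[0.2,-0.1,10.3],4.2],
    [[0,0,0],[0.2,-0.1,10.3],4.2],
    [[0,0,0],[0.2,-0.1,10.3],1.0],
  ],
)

```text
t: 15.15
eef_pos: [0.4389, 0.0694, 0.0238]
tool_rot: [0.001, 0.277, 0.961, 0.001]
contact_force: [0.3, -0.8, 0.6]
gripper_width: 0.292
```

carry_out(
  moves=[
    [[0,0,0],[0,0,0],1.0],
    [[0,0,0],[0,0,0],1.0],
    [[0,0,0],[0,0,0],1.0],
    [[0,0,0],[0,0,0],1.0],
  ],
)

```text
t: 15.65
eef_pos: [0.4388, 0.0694, 0.0238]
tool_rot: [0.001, 0.277, 0.961, 0.001]
contact_force: [-0.8, -0.1, 8.0]
gripper_width: 0.184
```

carry_out(
  moves=[
    [[0,0,0],[0,0,-5],1.0],
    [[0,0,0],[0,0,-10],1.0],
    [[0,0,0],[0,0,-10],1.0],
    [[0,0,0],[0,0,-10],1.0],
  ],
)

```text
t: 16.15
eef_pos: [0.4374, 0.0693, 0.1227]
tool_rot: [0.0, 0.277, 0.961, 0.001]
contact_force: [-0.1, 0.0, -0.8]
gripper_width: 0.181
```

```bash
python3 - <<'E'
from h import *
plan((635,12.6,122,176.3))
E
```

```text
t 16.15 pos [437.4  69.3 122.7] yaw [-0.846  0.532] grip 0.181 F [-0.1  0.  -0.8]
[  0.1   0.1 -28.5] [-19.75   5.72   0.09]
```

carry_out(
  moves=[
    [[0,0,-28.5],[-19.7,5.7,0],1.0],
    [[0,0,-28.5],[-19.7,5.7,0],1.0],
    [[0,0,-28.5],[-19.7,5.7,0],1.0],
    [[0,0,-28.5],[-19.7,5.7,0],1.0],
    [[0,0,-28.5],[-19.7,5.7,0],1.0],
  ],
)

```text
t: 16.77
eef_pos: [0.6343, 0.0114, 0.1202]
tool_rot: [-0.001, 0.033, 0.999, -0.0]
contact_force: [-0.6, -1.0, -0.8]
gripper_width: 0.185
```

carry_out(
  moves=[
    [[0,0,0],[0,0,0],1.0],
    [[0,0,0],[0,0,0],1.0],
    [[0,0,0],[0,0,0],1.0],
  ],
)

```text
t: 17.15
eef_pos: [0.6339, 0.0129, 0.1223]
tool_rot: [-0.0, 0.032, 0.999, 0.0]
contact_force: [-0.1, -0.2, -0.9]
gripper_width: 0.182
```

```bash
python3 - <<'E'
from h import *
sd=bot.read_camera('side'); im=bot.read_camera('top')
plan((635,12.6,44.5,176.3))
o=bot.get_obs()['eef_pos']; t=np.radians(-3.7);u=np.array([np.cos(t),np.sin(t)])
for d in bot.silhouettes('syringe_10','side'):
    uv=np.argwhere(d['region'])[:,::-1]; P=back('side',uv,o[2]-.0153)[:,:2]*1000
    k=(P-o[:2]*1000)@u; print(round(d['score'],2),np.round(d['location']),'along',k.min().round(),k.max().round())
o=np.hstack([cv2.resize(im[90:180,225:385,::-1],(480,270)),cv2.resize(sd[130:280,340:450,::-1],(275,375))[:270]]) if 0 else cv2.resize(sd[130:270,320:450,::-1],(520,560),interpolation=2)
cv2.imwrite('pics/a4.png',o)
E
```

```text
t 17.25 pos [634.2  12.6 122.4] yaw [-0.998  0.064] grip 0.183 F [ 0.9 -0.7 -0.5]
[0. 0. 0.] [-0.08 -0.    7.79]
0.93 [382. 207.] along -103.0 14.0
0.92 [255. 437.] along -429.0 -318.0
0.91 [212. 214.] along -412.0 -337.0
0.87 [406. 242.] along -89.0 -4.0
0.73 [319. 279.] along -285.0 -150.0
```

View pics/a4.png

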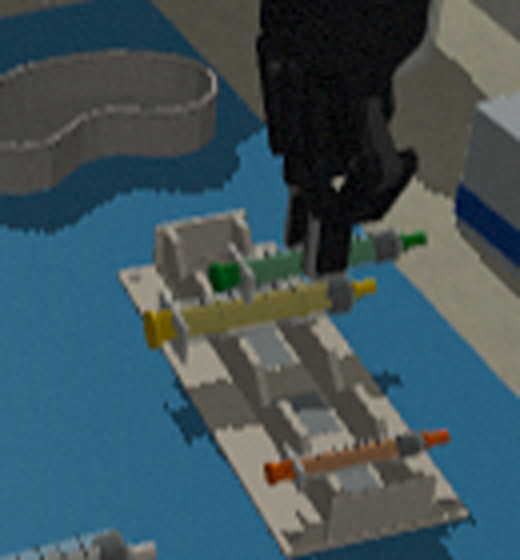

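```bash
python3 - <<'E'
from h import *
uv=np.array([(320+x/4,130+y/4) for x,y in ((210,277),(428,237))])
t=np.radians(-3.7);u=np.array([np.cos(t),np.sin(t)])
P=back('side',uv,.1071)[:,:2]*1000; print((P-[634.2,12.6])@u)
uv=np.array([(320+x/4,130+y/4) for x,y in ((145,330),(376,285))])
P=back('side',uv,.033)[:,:2]*1000; print(P,P.mean(0))
E
```

```text
[-55.90686799  61.06067646]
[[573.18794347  73.93795842]
 [708.28900675  64.22741877]] [640.73847511  69.0826886 ]
```

carry_out(
  moves=[
    [[0,0,0],[-0.1,0,3],1.0],
    [[0,0,0],[-0.1,0,6],1.0],
    [[0,0,0],[-0.1,0,7.5],1.0],
    [[0,0,0],[-0.1,0,7.8],1.0],
    [[0,0,0],[-0.1,0,7.8],1.0],
  ],
)

```text
t: 17.92
eef_pos: [0.636, 0.0123, 0.0448]
tool_rot: [0.001, 0.032, 0.999, 0.0]
contact_force: [-0.6, 0.5, 0.2]
gripper_width: 0.183
```

carry_out(
  moves=[
    [[0,0,0],[0,0,0],1.0],
    [[0,0,0],[0,0,0],1.0],
  ],
)

```text
t: 18.18
eef_pos: [0.636, 0.012, 0.0449]
tool_rot: [0.001, 0.032, 0.999, 0.0]
contact_force: [-0.0, -0.6, -0.4]
gripper_width: 0.185
```

carry_out(
  moves=[
    [[0,0,0],[0.2,0,0.1],1.0],
    [[0,0,0],[0.2,0,0.2],1.0],
    [[0,0,0],[0.2,0,0.2],1.0],
    [[0,0,0],[0.2,0,0.2],1.0],
  ],
)

```text
t: 18.68
eef_pos: [0.6343, 0.013, 0.0433]
tool_rot: [0.001, 0.032, 0.999, 0.001]
contact_force: [-1.2, 2.0, 8.2]
gripper_width: 0.182
```

Seated at the predicted height. Release.

carry_out(
  moves=[
    [[0,0,0],[0,0,-0.1],3.0],
    [[0,0,0],[0,0,-0.1],3.0],
    [[0,0,0],[0,0,-0.1],3.0],
    [[0,0,0],[0,0,-4],3.0],
    [[0,0,0],[0,0,-9],3.0],
  ],
)

```text
t: 19.3
eef_pos: [0.6323, 0.0122, 0.1316]
tool_rot: [-0.002, 0.032, 0.999, -0.0]
contact_force: [0.7, 0.1, 0.4]
gripper_width: 0.356
```

```bash
python3 - <<'E'
from h import *
plan((437,-62,125,179.5))
E
```

```text
t 19.3 pos [632.3  12.2 131.6] yaw [-0.998  0.065] grip 0.356 F [0.7 0.1 0.4]
[-0.  -0.2 -3.2] [19.01 -8.66  0.74]
```

carry_out(
  moves=[
    [[0,0,-3.2],[18.9,-8.6,0.7],5.6],
    [[0,0,-3.2],[18.9,-8.6,0.7],5.6],
    [[0,0,-3.2],[18.9,-8.6,0.7],5.6],
    [[0,0,-3.2],[18.9,-8.6,0.7],5.6],
    [[0,0,-3.2],[18.9,-8.6,0.7],5.6],
  ],
)

```text
t: 19.92
eef_pos: [0.4379, -0.062, 0.1251]
tool_rot: [-0.0, 0.005, 1.0, 0.0]
contact_force: [0.8, -0.5, -0.0]
gripper_width: 0.659
```

carry_out(
  moves=[
    [[0,0,0],[0,0,0],5.6],
    [[0,0,0],[0,0,0],5.6],
    [[0,0,0],[0,0,0],5.6],
  ],
)

```text
t: 20.3
eef_pos: [0.4401, -0.0609, 0.125]
tool_rot: [0.0, 0.004, 1.0, -0.0]
contact_force: [0.7, -0.1, -0.4]
gripper_width: 0.657
```

```bash
python3 - <<'E'
from h import *
plan((437,-62,24,179.5))
E
```

```text
t 20.3 pos [440.1 -60.9 125. ] yaw [-1.     0.008] grip 0.657 F [ 0.7 -0.1 -0.4]
[-0.   0.   0.1] [ 0.31 -0.11 10.1 ]
```

carry_out(
  moves=[
    [[0,0,0],[0.3,-0.1,5],5.6],
    [[0,0,0],[0.3,-0.1,10],5.6],
    [[0,0,0],[0.3,-0.1,10.2],5.6],
    [[0,0,0],[0.3,-0.1,10.2],5.6],
    [[0,0,0],[0.3,-0.1,10.2],2.2],
  ],
)

```text
t: 20.92
eef_pos: [0.4379, -0.0623, 0.0249]
tool_rot: [0.002, 0.004, 1.0, 0.0]
contact_force: [0.2, -0.1, -0.6]
gripper_width: 0.454
```

carry_out(
  moves=[
    [[0,0,0],[0,0,0],2.2],
    [[0,0,0],[0,0,0],2.2],
    [[0,0,0],[0,0,0],2.2],
    [[0,0,0],[0,0,0],2.2],
  ],
  newtons=35,
)

```text
t: 21.42
eef_pos: [0.4378, -0.0623, 0.0249]
tool_rot: [0.002, 0.005, 1.0, 0.0]
contact_force: [-1.5, 0.9, 8.2]
gripper_width: 0.342
```

carry_out(
  moves=[
    [[0,0,0],[0,0,-5],2.2],
    [[0,0,0],[0,0,-10],2.2],
    [[0,0,0],[0,0,-10.5],2.2],
    [[0,0,0],[0,0,-10.5],2.2],
    [[0,0,0],[0,0,-10.5],2.2],
  ],
)

```text
t: 22.05
eef_pos: [0.4354, -0.0621, 0.1272]
tool_rot: [-0.001, 0.004, 1.0, 0.0]
contact_force: [-0.2, 0.3, -0.2]
gripper_width: 0.339
```

```bash
python3 - <<'E'
from h import *
plan((642,132.5,130,176.3))
E
```

```text
t 22.05 pos [435.4 -62.1 127.2] yaw [-1.     0.009] grip 0.339 F [-0.2  0.3 -0.2]
[-0.  -0.1  3.2] [-20.49  19.64  -0.31]
```

carry_out(
  moves=[
    [[0,0,3.2],[-20.4,19.6,-0.3],2.2],
    [[0,0,3.2],[-20.4,19.6,-0.3],2.2],
    [[0,0,3.2],[-20.4,19.6,-0.3],2.2],
    [[0,0,3.2],[-20.4,19.6,-0.3],2.2],
    [[0,0,3.2],[-20.4,19.6,-0.3],2.2],
  ],
)

```text
t: 22.68
eef_pos: [0.643, 0.1354, 0.1288]
tool_rot: [-0.001, 0.031, 1.0, 0.0]
contact_force: [-0.6, -0.7, -0.0]
gripper_width: 0.34
```

carry_out(
  moves=[
    [[0,0,0],[0,0,0],2.2],
    [[0,0,0],[0,0,0],2.2],
    [[0,0,0],[0,0,0],2.2],
  ],
)

```text
t: 23.05
eef_pos: [0.6411, 0.1303, 0.1305]
tool_rot: [-0.001, 0.033, 0.999, -0.0]
contact_force: [-0.4, 0.6, -1.3]
gripper_width: 0.339
```

```bash
python3 - <<'E'
from h import *
sd=bot.read_camera('side')
plan((642,132.5,48.5,176.3))
cv2.imwrite('pics/a5.png',cv2.resize(sd[130:270,320:450,::-1],(520,560),interpolation=2))
E
```

```text
t 23.1 pos [641.3 130.6 130.8] yaw [-0.998  0.066] grip 0.341 F [-0.6 -0.5 -1.3]
[-0.  -0.1 -0.1] [-0.07  0.2   8.23]
```

View pics/a5.png

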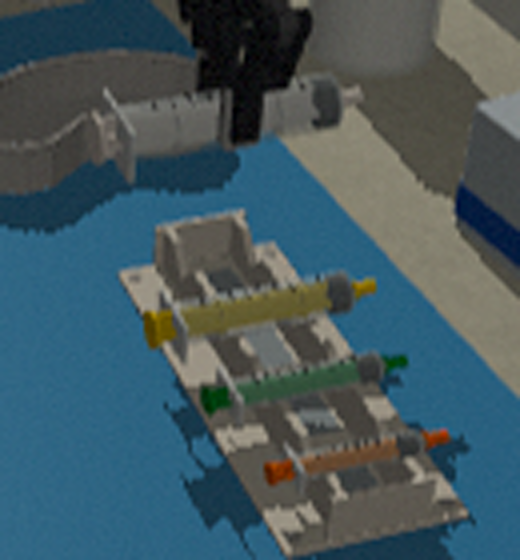

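```bash
python3 - <<'E'
from h import *
t=np.radians(-3.7);u=np.array([np.cos(t),np.sin(t)])
uv=np.array([(320+x/4,130+y/4) for x,y in ((94,138),(361,95))])
P=back('side',uv,.1212)[:,:2]*1000; print((P-[641.3,130.6])@u)
E
```

```text
[-74.93007017  77.63545866]
```

carry_out(
  moves=[
    [[0,0,0],[0,0.2,3],2.2],
    [[0,0,0],[0,0.2,6],2.2],
    [[0,0,0],[0,0.2,7.8],2.2],
    [[0,0,0],[0,0.2,8.1],2.2],
    [[0,0,0],[0,0.2,8.1],2.2],
  ],
)

```text
t: 23.72
eef_pos: [0.6427, 0.1338, 0.0508]
tool_rot: [0.0, 0.032, 0.999, 0.0]
contact_force: [-0.3, -1.1, -0.5]
gripper_width: 0.342
```

carry_out(
  moves=[
    [[0,0,0],[0,0,0],2.2],
    [[0,0,0],[0,0,0],2.2],
  ],
)

```text
t: 23.98
eef_pos: [0.6427, 0.1341, 0.051]
tool_rot: [0.001, 0.032, 0.999, 0.0]
contact_force: [-0.1, -1.0, -1.0]
gripper_width: 0.344
```

carry_out(
  moves=[
    [[0,0,0],[0,-0.1,0.2],2.2],
    [[0,0,0],[0,-0.1,0.4],2.2],
    [[0,0,0],[0,-0.1,0.4],2.2],
    [[0,0,0],[0,-0.1,0.4],2.2],
  ],
)

```text
t: 24.48
eef_pos: [0.6424, 0.1329, 0.0472]
tool_rot: [0.0, 0.032, 0.999, 0.0]
contact_force: [-4.2, -0.4, 8.6]
gripper_width: 0.338
```

carry_out(
  moves=[
    [[0,0,0],[0,0,-0.1],3.9],
    [[0,0,0],[0,0,-0.1],3.9],
    [[0,0,0],[0,0,-0.1],3.9],
    [[0,0,0],[0,0,-3],3.9],
    [[0,0,0],[0,0,-9],4.5],
  ],
)

```text
t: 25.1
eef_pos: [0.64, 0.1327, 0.1342]
tool_rot: [-0.003, 0.032, 0.999, -0.001]
contact_force: [0.3, -0.0, 0.9]
gripper_width: 0.527
```

carry_out(
  moves=[
    [[0,0,0],[18,10,-6],4.5],
    [[0,0,0],[18,10,-6],4.5],
    [[0,0,0],[18,10,-6],4.5],
    [[0,0,0],[18,10,-6],4.5],
    [[0,0,0],[18,10,-6],4.5],
  ],
)

```text
t: 25.72
eef_pos: [0.4675, 0.2462, 0.1968]
tool_rot: [0.0, 0.03, 1.0, 0.001]
contact_force: [1.3, -0.6, 0.2]
gripper_width: 0.527
```

```bash
python3 - <<'E'
from h import *
im=bot.read_camera('top'); sd=bot.read_camera('side'); plan()
a=cv2.resize(im[:,60:560,::-1],(500,480)); b=cv2.resize(im[85:180,225:385,::-1],(480,285),interpolation=2); c=cv2.resize(sd[150:270,340:450,::-1],(275,300),interpolation=2)
o=np.zeros((590,770,3),np.uint8); o[:285,:480]=b; o[:300,490:765]=c; s=im[70:320,60:560,::-1]; o[305:555,:500]=s; cv2.imwrite('pics/f1.png',o)
E
```

```text
t 25.82 pos [469.5 243.9 196.1] yaw [-0.998  0.065] grip 0.523 F [ 0.2 -0.5  0.5]
```

View pics/f1.png

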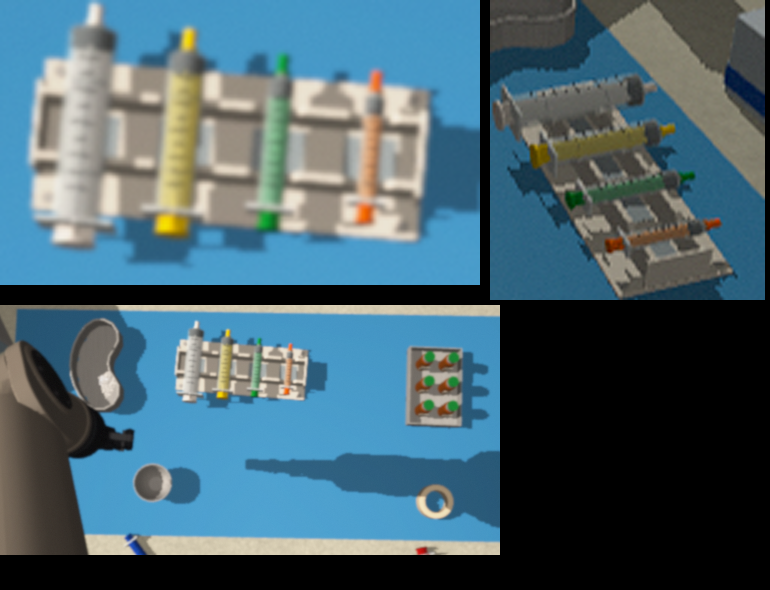

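```bash
python3 - <<'E'
from h import *
t=np.radians(-3.7);u=np.array([np.cos(t),np.sin(t)])
for n,a,b,z in (('50',(96,4),(75,246),.0376),('30',(189,28),(173,236),.033),('10',(283,55),(268,230),.028),('5',(377,70),(364,223),.0255)):
    P=back('top',np.array([(225+x/3,85+y/3) for x,y in (a,b)]),z)[:,:2]*1000
    d=(P-[637,40.5]); m=d.mean(0); print(n,'along',(m@u).round(1),'-1; lane',(m@[-u[1],u[0]]).round(1),'yaw',np.degrees(np.arctan2(*(P[0]-P[1])[::-1])).round(1),'len',np.linalg.norm(P[0]-P[1]).round())
bot.read_camera('top')
for n in ('gallipot','tape_roll'): d=bot.silhouettes(n,'top')[0]; print(n,np.round(d['location']),cv2.minAreaRect((back('top',np.argwhere(d['region'])[:,::-1],.02)[:,:2]*1000).astype(np.float32))[0])
E
```

```text
50 along -0.6 -1; lane 90.1 yaw -3.2 len 155.0
30 along 0.9 -1; lane 30.4 yaw -3.0 len 134.0
10 along 0.2 -1; lane -29.3 yaw -3.7 len 113.0
5 along 3.1 -1; lane -89.4 yaw -3.9 len 99.0
gallipot [213. 248.] (413.6418151855469, 205.5161590576172)
tape_roll [499. 263.] (387.3592224121094, -325.0885925292969)
```

All are within about 2 mm of the lane middles, and the bowl and tape have not moved.

```bash
python3 -c "
from station import bot
print(bot.hand_in())"
```

```text
the job is handed in; nothing more can be done
None
```

All four syringes are in the rack, one to a lane in order of size. The smallest (orange) is in the end lane beside the vials, followed by green, yellow and white, with the white one at the kidney-dish end. All the capped nozzles point away from the robot. I handed the job in at about 26 s.

What the last checks showed:
- **Position along the lane:** in the final top picture, the barrel middles are about −1.6, 0, −1 and +2 mm from midway between the ribs, largest to smallest. The orange one is the farthest off. Accuracy is limited by the camera calibration, about 2 mm.
- **Lane and direction:** each syringe is within 1 mm of its lane centre and within 1° of the rack's direction.
- **Seating:** each one went down to within about 0.2 mm of its predicted seated height before release.
- **Bowl and tape roll:** both measure within about 1 mm of where they started.
- **Kidney dish:** it looks unmoved in the picture, but I did not measure it.
- **Forces:** the highest force reading was about 9 N.

One thing disagreed on the way. The orange syringe first touched the side of its notch, because the camera estimate was about 2 mm off in y compared with the arm. I corrected it there before letting go, and added the same 2 mm for the other three.

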